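Put the jar away in the stay-lidded chest

TASK

Put the small white jar away in the plywood chest: raise the lid gently until its folding stay locks and holds it up by itself, then stand the jar upright on the chest floor. Then fold the stay's knee by its dark wooden peg, which lifts the lid slightly past the lock, let the lid down under control without dropping or forcing it, and leave it fully shut, with the other things left where they are.

Things in the scene. Friction and masses are not known exactly. Their poses are not given: they have to be found in the camera images.
- chest: Plywood chest, 210 mm deep (x) by 240 mm wide (y) by 105 mm high, walls and floor 8 mm, fixed to the bench. Origin: centre of its underside; its x axis points from the front (robot side) to the hinge side, y to its left, z up. The lid is hinged along the far (+x) top rim. The folding stay is on its -y side.
- lid (a joint): Lid angle, rad: 0 shut, grows as it opens. The lid weighs 0.55 to 0.85 kg and falls unless held or on the locked stay. It rises only until the stay is straight: a firm stop at 1.14 to 1.36 rad (the bracket on the lid is set differently each time), to be felt for; force it no further. Locked, it rests about 0.045 rad lower.
- lid_hinge (a point): Point on the lid's hinge axis (the axis runs along the chest's y), at the middle of the far top rim.
- handle (a point): Middle of the lid's handle: a steel bar of 12 mm diameter, 100 mm long along the chest's y, in the plane of the lid, its axis 30 mm ahead of the lid's and chest's front face (24 mm free gap for a finger) and 240 mm from the hinge axis. A grip of 14 N is enough to lift the lid; the pull eases as the lid rises and jumps by 4 N or more at the stop.
- knee (a joint): Angle between the stay's two 88 mm steel links, rad: 0 straight, positive folded (2.4 to 2.7 with the lid shut), about -0.4 at its stop past straight = locked. A weak spring snaps it over to locked when the lid is raised to its stop. Folding it takes a few N at the knob, lifting the lid about 0.045 rad on the way through straight; then the lid's weight folds it on.
- stay_pivot (a point): Point on the lower link's axis (along chest y), level with knob in y: the knob moves on a circle of 88 mm radius about it in the chest's x-z plane. Locked, the lower link leans away from the robot, about 55 deg above the chest's +x; it folds over the top towards the robot and down to 5 to 16 deg above -x with the lid shut.
- knob (a point): Point to grip on the dark wooden peg at the stay's knee: a round sleeve, 14 mm diameter, along chest y, sticking out on the chest's -y side and turning freely on the knee's pin. This point lies 70 mm out from the chest's side, about 51 mm out from the nearest link and 25 mm in from the peg's end. A grip of 20 N holds it and the lid.
- jar: White ceramic jar with a cork-coloured lid, 44 mm diameter, 75 mm tall, 0.11 to 0.22 kg, standing loose on the bench to the left of the chest. Origin: centre of its underside, z along its axis.
- bowl: Blue bowl, 110 mm across, 50 mm high; leave alone. Origin: centre of its underside.
- vase: White vase, 96 mm across, 140 mm tall; leave alone. Origin: centre of its underside.
- tube: Cardboard tube on end, 50 mm diameter, 90 mm tall; leave alone. Origin: centre of its underside.
- bush (a joint): Give of the hard rubber bush in which the stay's lower pivot sits in the chest's side, m: 0 unloaded, + when the stay is pulled upwards along its locked direction, 25 N per mm. It is overloaded at 2.4 mm either way: 60 N in the stay, or some 20 N at the handle once the lid is at its stop. Raising the lid 0.03 to 0.06 rad past the stop does that.
Things that resemble listed ones, but are neither listed nor needed, are in the scene too. Leave any purple look-alike of the jar alone.

How it is judged:
On the way, in this order (a step that is already met when the one before it is completed fails the run):
1. the lid stands open by itself on its locked stay, let go (value of joint knee below -0.25 rad and value of joint lid above 1 rad and contact force between the fingers and lid below 0.3 N), for 0.3 s.
2. the jar stands upright on the chest floor, let go, the lid still on its locked stay (value of joint knee below -0.25 rad and x of jar in the frame of chest between -0.08 and 0.08 m and y of jar in the frame of chest between -0.095 and 0.095 m and z of jar in the frame of chest below 0.012 m and angle between jar's own z axis and vertical below 0.1 rad and contact force between the fingers and jar below 0.1 N and linear speed of jar below 0.02 m/s), for 0.2 s.
3. the knee is folded while the lid is still up (value of joint knee above 0.3 rad and value of joint lid above 0.7 rad), for 0.1 s.
At the end, for the whole second after the job is handed in: The lid is shut (within 0.035 rad) and at rest with the stay folded, and the jar stands upright (within 0.1 rad) at rest on the floor inside the chest (value of joint lid below 0.035 rad and velocity of joint lid below 0.05 rad/s and value of joint knee above 2 rad and x of jar in the frame of chest between -0.08 and 0.08 m and y of jar in the frame of chest between -0.095 and 0.095 m and z of jar in the frame of chest below 0.012 m and angle between jar's own z axis and vertical below 0.1 rad and linear speed of jar below 0.02 m/s); the robot touches nothing.
It fails at once if the lid drops: it comes down faster than 1.5 rad/s while still more than 0.2 rad open (velocity of joint lid below -1.5 rad/s and value of joint lid above 0.2 rad).
It fails at once if the stay is overloaded: pulled or pushed along its length until its rubber bush gives more than 2.4 mm (about 60 N in the stay, 20 N at the lid's handle once the stop is met) (value of joint bush above 0.0024 m or value of joint bush below -0.0024 m).
It fails at once if the bowl, vase or tube is moved more than 20 mm (distance of any of bowl, vase, tube from where it was at the start of the episode above 0.02 m).
It also fails if it takes over 72 s, if anything falls off the work surface, if the arm or the gripper's body presses on something with over 40 N, if the wrist force passes 120 N, or if a joint passes its speed limit or range.

ROBOT

A 7-joint arm with a two-finger parallel gripper is mounted at the origin on the work surface. World frame = base frame: x ahead of the robot, y to its left, z up, the work surface at z = 0. Lengths are in m, angles in rad, forces in N, time in s.
With the tool pointing down it reaches from about 0.4 to 0.875 m from the base axis. Payload 19.3 kg.
Tool frame: the origin (TCP) lies midway between the tips of the shut fingers; the grasp point (between the pads) lies 19 mm behind it; z points along the fingers, y is the line along which they close (so a half turn about z gives the same grasp; the last joint's range is limited). The gripper opens to 85 mm and grips with 20 to 120 N. Pads are 22 mm wide; open, the fingers measure 114 mm over their backs; the gripper's body (76 mm by 85 mm) begins 54 mm behind the grasp point. The pads swing forward as they close: fully open they stand 13 mm farther back than shut.
Start: joints at [-1.38, 0.521, -0.036, 1.599, 0.021, 1.021, -0.113], TCP at [0.161, 0.604, 0.231] pointing down, gripper open.
Joint ranges: [-2.91, 2.91], [-0.3, 2.13], [-1.5, 1.42], [0.17, 2.43], [-1.26, 4.41], [0.16, 1.93], [-2.52, 2.52]. Speed limits (rad/s): [1.89, 1.89, 2.39, 2.39, 3.01, 3.01, 3.01].

INTERFACE

Orientations are given as [roll, pitch, yaw] about the fixed x, y, z axes, in that order (R = Rz(yaw) Ry(pitch) Rx(roll)).
In Python, from workcell import * gives the robot as it stands. The module is installed in compiled form; this text tells all that it offers.
- The arm moves only by the tool play_rows, never from a script. Its argument "deltas" is a list of rows, each a list of 7 numbers: the shift along the tool's x, y, z in units of 500 mm (1.0 is 500 mm), then the turn, a rotation vector about the tool's x, y, z in units of 120 degrees (1.0 is 120 degrees), then the closure, from 0 (fully open) to 1 (shut). A call has 1 to 10 rows; each row is the pose to reach, as a shift and turn from the pose commanded when the call began, along the tool's axes at that moment; what a row does not reach only later rows make up. A row lasts 1/10 s, in which the tool goes at most 50 mm and 8.59 degrees, less where a joint would pass 70% of its speed; a pose out of reach is approached as far as the arm can. A call with a number of a shift or a turn outside -1 to 1 is refused whole. A call with a gripper value outside its range is refused whole. The fingers move at their own pace and stop on an object; "newtons" is the grip in N (left out, the last holds). Time passes only in rows, so rows that repeat a pose let the fingers close. It gives the time, the measured TCP pose, the force, the opening and the grip force at its end, in the units of the state.
- observe(): the state, without advancing time (a new reading comes with each control period).
- grab_frame(name): name is "side" or "top" or "wrist"; returns the picture (480x640x3 uint8, red, green, blue); there is no depth.
- get_calibration(name): a dict with "fovy" (degrees; the focal length in pixels is half the picture's height over the tangent of half this angle, whatever the lens; pixels are square), "cx", "cy" (the principal point, pixels), "k1" (the pictures are not rectified: a ray, as slopes to the right and down, at radius r is drawn at 1 + k1 r^2 times it, then the intrinsics apply), "xyz" and "rotation" of the camera in the world. Camera axes: x right, y down, z forward; pixel columns grow to the right and rows downward; lengths in m; the calibration is good to about 2 mm. A picture is of the moment at which its call begins: read the wrist's pose just before it. get_calibration takes no time and is no camera call; for the wrist camera it gives the pose at the moment of the call.
- job_done(): hands the job in; it is judged then, once.
The state is a dict: "clock": time; "qpos": joint angles; "qd": joint speeds; "joint_efforts": joint torques, N m; "position": TCP position; "tool_rot": TCP orientation; "force": force on the tool from outside, world axes, zero at the start; "moment": the same for the moment, N m; "grip_width": finger opening in m; "finger_force": force on a finger pad.
Only numpy, scipy, OpenCV 4.12 (cv2) and the standard library are available. Lean on these libraries where they do the work, as an engineer would, in place of code of your own. Each camera call takes 0.05 s, during which the arm holds its last target. There are 200 camera calls.

## Working session

There is one attempt and no reset: what is moved stays moved. The work goes in short steps, Python scripts to look and compute and a tool call to move; the robot and the scene stay as the last step left them, time stands still between calls to the robot, and variables do not carry over. Pictures are saved under pics/ and viewed, at most 10 in all, crops included, and the job is handed in when it is done.

Besides the shell and the picture viewer there is one more tool, called after ">>>" as name([rows], argument=value, ...), one row to a line, values as JSON. play_rows: Moves the arm, as the interface text tells. Its arguments: {"type":"object","properties":{"deltas":{"type":"array"},"newtons":{"type":"number"}},"required":["deltas"]}

```bash
mkdir -p pics; python3 - <<'E'
from workcell import *
import cv2
o=observe();print(o)
for n in ("side","top","wrist"):
    c=get_calibration(n);print(n,c)
    cv2.imwrite(f"pics/{n}0.png",grab_frame(n)[:,:,::-1])
E
```

```text
{'clock': 0.0, 'qpos': array([-1.38019329,  0.52200501, -0.03631772,  1.59999867,  0.02120246,
        1.02106056, -0.11280535]), 'qd': array([-0.00057207, -0.00115797,  0.00113826,  0.00075572, -0.00074697,
       -0.00025825, -0.00112232]), 'joint_efforts': array([ 6.75717984e-04, -9.27114987e+01,  1.98011689e+00, -3.69928336e+01,
        1.78831798e-02,  8.26439238e-03,  4.49491904e-05]), 'position': array([0.16111769, 0.60354289, 0.23073478]), 'tool_rot': array([-3.14050927e+00,  8.28956655e-05,  2.88076706e+00]), 'force': array([ 1.08923774,  0.19317661, -0.53172734]), 'moment': array([-0.03012628,  0.00685139, -0.0736104 ]), 'finger_force': 0.0, 'grip_width': 0.08538340048653673}
side {'fovy': 54.16964665440442, 'cx': 319.6933462658628, 'cy': 247.5723411689843, 'k1': -0.004543851975271576, 'xyz': array([ 0.3269819 , -0.93084631,  0.86938762]), 'rotation': array([-2.25354269e+00, -3.70949222e-04, -2.42845633e-01])}
top {'fovy': 47.25964281706549, 'cx': 320.85934905170654, 'cy': 235.30821169648164, 'k1': -0.053497249566524845, 'xyz': array([ 4.33761049e-01, -1.14843274e-03,  1.22995256e+00]), 'rotation': array([-3.03165903,  0.00590626, -1.58919516])}
wrist {'fovy': 63.68657059733296, 'cx': 317.91918288156313, 'cy': 229.1680112173746, 'k1': 0.01570072983768804, 'xyz': array([0.08905638, 0.6213579 , 0.37270089]), 'rotation': array([2.83997478e+00, 3.95247640e-04, 1.31062757e+00])}
```

View pics/side0.png

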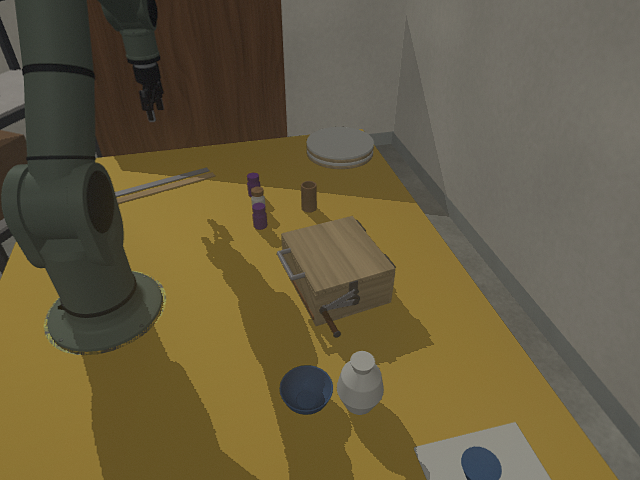

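View pics/top0.png

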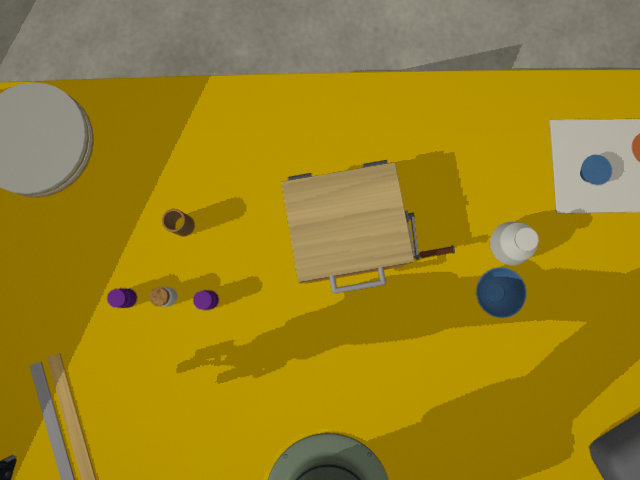

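Top view: jar (cork lid) at about (160,296), between purple look-alikes at (122,298) and (206,300); tube (178,222); chest lid corners about (284,181), (394,164), (414,262), (299,282); handle around (358,287); peg (417,255)–(454,250); bowl (501,292), vase (515,243). I'll enlarge the chest.

```bash
python3 - <<'E'
import cv2
t=cv2.imread("pics/top0.png");s=cv2.imread("pics/side0.png")
cv2.imwrite("pics/topc.png",cv2.resize(t[150:310,270:470],None,fx=3.75,fy=3.75,interpolation=cv2.INTER_CUBIC))
cv2.imwrite("pics/sidec.png",cv2.resize(s[170:350,230:430],None,fx=3.3,fy=3.3,interpolation=cv2.INTER_CUBIC))
E
cat > h.py <<'E'
import numpy as np,cv2
from scipy.spatial.transform import Rotation as R
from workcell import *
def cam(n):
    c=get_calibration(n);f=240/np.tan(np.radians(c['fovy']/2))
    K=np.array([[f,0,c['cx']],[0,f,c['cy']],[0,0,1.]]);return K,np.array([c['k1'],0,0,0.]),R.from_euler('xyz',c['rotation']).as_matrix(),np.array(c['xyz'])
def ray(n,uv,c=None):
    K,d,M,p=c or cam(n);u=cv2.undistortPoints(np.array([[uv]],float),K,d)[0,0]
    v=M@np.array([u[0],u[1],1]);return p,v/np.linalg.norm(v)
def atz(n,uv,z,c=None):
    p,v=ray(n,uv,c);return p+v*(z-p[2])/v[2]
def proj(n,P,c=None):
    K,d,M,p=c or cam(n);q=(np.atleast_2d(P)-p)@M
    return cv2.projectPoints(q,np.zeros(3),np.zeros(3),K,d)[0][:,0]
def tri(obs):
    A=np.zeros((3,3));b=np.zeros(3)
    for n,uv in obs:
        p,v=ray(n,uv);W=np.eye(3)-np.outer(v,v);A+=W;b+=W@p
    return np.linalg.solve(A,b)
def toolrot(o=None):
    o=o or observe();return R.from_euler('xyz',o['tool_rot'])
def delta(P,Rt,o=None):
    "row numbers from current pose to target pos/Rotation"
    o=o or observe();r0=toolrot(o)
    return np.round(np.r_[r0.inv().apply(np.array(P)-o['position'])/.5,(r0.inv()*Rt).as_rotvec()/np.radians(120)],4)
E
```

```text
(no output)
```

View pics/topc.png

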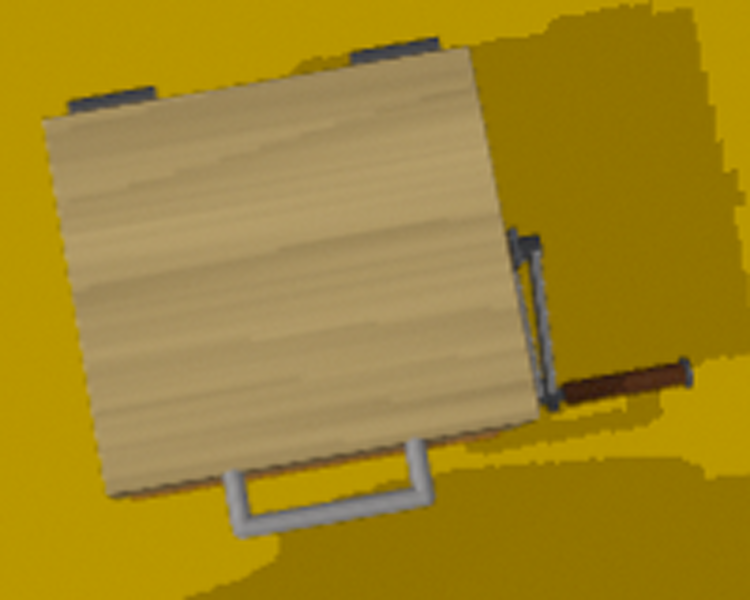

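View pics/sidec.png

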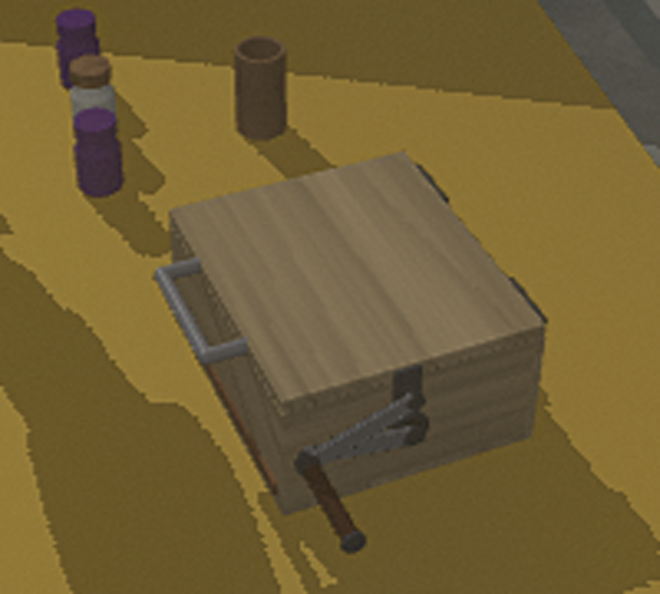

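Crop readings: top—lid corners FL(43,118), FR(470,48), NR(540,418), NL(110,496), handle bar (240,528)–(430,495), peg (562,393)–(690,373). Side—FL(403,152), FR(545,322), NR(285,402), NL(170,210), handle ends (158,272)/(205,356), peg tip (352,541), peg root (310,462), pivot (412,428).

```bash
python3 - <<'E'
from h import *
T=lambda u,v:("top",(270+u/3.75,150+v/3.75)); S=lambda u,v:("side",(230+u/3.3,170+v/3.3))
pts=dict(FL=((43,118),(403,152)),FR=((470,48),(545,322)),NR=((540,418),(285,402)),NL=((110,496),(170,210)),hL=((240,528),(158,272)),hR=((430,495),(205,356)),tip=((690,373),(352,541)),root=((562,393),(316,472)))
P={}
for k,(a,b) in pts.items():
    P[k]=tri([T(*a),S(*b)]);print(k,P[k].round(4), (proj("top",P[k])[0]-T(*a)[1]).round(1))
d=P['FR']-P['FL'];print('yaw',np.degrees(np.arctan2(d[0],-d[1])),np.linalg.norm(d),np.linalg.norm(P['FR']-P['NR']),np.linalg.norm(P['tip']-P['root']))
d=P['NR']-P['NL'];print('yaw',np.degrees(np.arctan2(d[0],-d[1])))
d=P['hR']-P['hL'];print('yaw',np.degrees(np.arctan2(d[0],-d[1])))
j=tri([("top",(160.5,296.5)),S(91,72)]);print('jar top',j)
print('jar z75',atz("top",(160.5,296.5),.075), 'tubetop',atz("top",(175,220),.09))
for n,uv in (('purpL',(119,298)),('purpR',(203,300))): print(n,atz("top",uv,.075))
print('vase',atz("top",(526,239),.14),'bowl',atz("top",(501,292),.03))
E
```

```text
FL [0.6709 0.0826 0.115 ] [ 0.  -0.1]
FR [ 0.7055 -0.1539  0.1198] [ 0.1 -0.6]
NR [ 0.5018 -0.1855  0.1166] [ 0.1 -1.1]
NL [0.464  0.0482 0.1169] [ 0.1 -1. ]
hL [ 0.4437 -0.0214  0.1128] [ 0.  -0.1]
hR [ 0.4596 -0.1245  0.1146] [ 0.  -0.2]
tip [ 0.5267 -0.2789  0.0708] [ 0.  -0.2]
root [ 0.5189 -0.2072  0.0645] [ 0.1 -1. ]
yaw 8.336277374036827 0.23910386815846704 0.20612113095480478 0.07244701118637531
yaw 9.201578891048168
yaw 8.780933480405977
jar top [0.43931633 0.34563202 0.06757474]
jar z75 [0.43808664 0.3435541  0.075     ] tubetop [0.59802233 0.31019305 0.09      ]
purpL [0.43620877 0.43229276 0.075     ]
purpR [0.42938536 0.25335098 0.075     ]
vase [ 0.53886212 -0.40871344  0.14      ] bowl [ 0.43418178 -0.38786087  0.03      ]
```

```bash
cat >> h.py <<'E'
YAW=np.radians(8.9);C=np.array([.5856,-.0522,0]);Rc=R.from_euler('z',YAW)
def W(l): return C+Rc.apply(l)           # chest -> world
def Lc(w): return Rc.inv().apply(np.array(w)-C)
DOWN=R.from_euler('xyz',[np.pi,0,np.radians(98.9)])   # tool y along chest x, tool x along chest y
def show(*tg):
    o=observe()
    for P,Rt in tg: print(delta(P,Rt,o).tolist())
E
python3 - <<'E'
from h import *
mid=R.from_euler('xyz',[np.pi,0,np.radians(130)])
print(W([-.135,0,.112]),W([.105,0,.108]),W([-.0915,-.19,.068]))
show(([.43,.30,.25],mid),(W([-.135,0,.22]),DOWN))
E
```

```text
[ 0.45222542 -0.0730859   0.112     ] [ 0.68933579 -0.03595541  0.108     ] [ 0.52459665 -0.25406837  0.068     ]
[-0.6761, -0.448, -0.0378, -0.0004, 0.0002, 0.2921]
[-0.9115, -1.1574, 0.0229, -0.0004, 0.0003, 0.5513]
```

>>> play_rows([
  [-0.676, -0.448, -0.038, 0, 0, 0.292, 0.74],
  [-0.676, -0.448, -0.038, 0, 0, 0.292, 0.74],
  [-0.676, -0.448, -0.038, 0, 0, 0.292, 0.74],
  [-0.676, -0.448, -0.038, 0, 0, 0.292, 0.74],
  [-0.676, -0.448, -0.038, 0, 0, 0.292, 0.74],
  [-0.676, -0.448, -0.038, 0, 0, 0.292, 0.74],
  [-0.676, -0.448, -0.038, 0, 0, 0.292, 0.74],
  [-0.676, -0.448, -0.038, 0, 0, 0.292, 0.74],
  [-0.676, -0.448, -0.038, 0, 0, 0.292, 0.74],
])

```text
clock: 1.05
position: [0.4336, 0.2952, 0.2507]
tool_rot: [3.141, 0.002, 2.262]
force: [-0.2, 1.3, 0.1]
grip_width: 0.0225
finger_force: 0.0
```

```bash
python3 - <<'E'
from h import *
o=observe();print(o['clock'],o['position'],o['qpos'].round(2),o['grip_width'],o['force'])
show((W([-.135,0,.22]),DOWN))
E
```

```text
1.05 [0.4336401  0.29515648 0.25073383] [-0.88  0.34  0.21  1.85 -0.08  0.95  0.06] 0.022523728223377275 [-0.16225682  1.34579348  0.05141041]
[-0.591, -0.4409, 0.0624, 0.0005, 0.0009, 0.2559]
```

>>> play_rows([
  [-0.591, -0.441, 0.062, 0, 0, 0.256, 0.76],
  [-0.591, -0.441, 0.062, 0, 0, 0.256, 0.76],
  [-0.591, -0.441, 0.062, 0, 0, 0.256, 0.76],
  [-0.591, -0.441, 0.062, 0, 0, 0.256, 0.76],
  [-0.591, -0.441, 0.062, 0, 0, 0.256, 0.76],
  [-0.591, -0.441, 0.062, 0, 0, 0.256, 0.76],
  [-0.591, -0.441, 0.062, 0, 0, 0.256, 0.76],
  [-0.591, -0.441, 0.062, 0, 0, 0.256, 0.76],
  [-0.591, -0.441, 0.062, 0, 0, 0.256, 0.76],
])

```text
clock: 1.95
position: [0.4508, -0.0707, 0.2191]
tool_rot: [-3.141, 0.001, 1.729]
force: [1.1, 0.5, -0.2]
grip_width: 0.0207
finger_force: 0.0
```

```bash
python3 - <<'E'
from h import *
o=observe();print(o['clock'],o['position'],o['tool_rot'],o['qpos'].round(2),o['grip_width'],o['force'])
c=cam("wrist");print(proj("wrist",[W([-.135,.05,.112]),W([-.135,-.05,.112]),W([-.105,.12,.117]),W([-.105,0,.117])],c),c[3])
np.save("wc1.npy",np.array(c,dtype=object),allow_pickle=True)
cv2.imwrite("pics/w1.png",grab_frame("wrist")[:,:,::-1])
E
```

```text
1.95 [ 0.45076046 -0.0706667   0.21912655] [-3.14115219e+00  7.16280993e-04  1.72859199e+00] [-0.35  0.3   0.46  2.06 -0.18  0.83  0.37] 0.020691581284684617 [ 1.07002829  0.51137063 -0.1755899 ]
[[318.323416   152.49052885]
 [317.84855748 294.84333507]
 [371.66844248  28.13361505]
 [363.41672865 230.09052476]] [0.44012266 0.00245113 0.36099042]
```

View pics/w1.png

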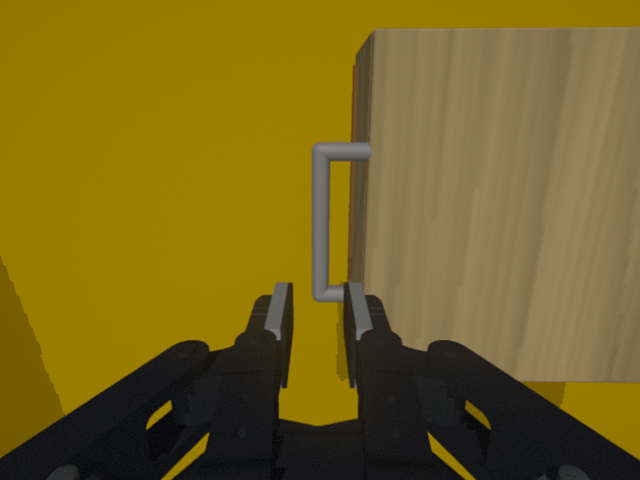

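Handle bar spans (320,150)–(320,294), lid corner at (375,30): about 2–3 px (≈1.7 mm) further in chest +x than predicted; otherwise it matches.

```bash
sed -i 's/C=np.array(\[.5856,-.0522,0\])/C=np.array([.5872,-.0520,0])/' h.py; python3 - <<'E'
from h import *
show((W([-.135,0,.098]),DOWN))
E
```

```text
[-0.0089, 0.0045, 0.2423, -0.0002, 0.0001, 0.0021]
```

>>> play_rows([
  [-0.009, 0.0045, 0.05, 0, 0, 0, 0.76],
  [-0.009, 0.0045, 0.12, 0, 0, 0, 0.76],
  [-0.009, 0.0045, 0.18, 0, 0, 0, 0.76],
  [-0.009, 0.0045, 0.242, 0, 0, 0, 0.76],
  [-0.009, 0.0045, 0.242, 0, 0, 0, 0.76],
  [-0.009, 0.0045, 0.242, 0, 0, 0, 1],
  [-0.009, 0.0045, 0.242, 0, 0, 0, 1],
  [-0.009, 0.0045, 0.242, 0, 0, 0, 1],
  [-0.009, 0.0045, 0.242, 0, 0, 0, 1],
], newtons=25)

```text
clock: 2.9
position: [0.4525, -0.0712, 0.0995]
tool_rot: [-3.139, -0.001, 1.733]
force: [-10.7, -0.4, -2.8]
grip_width: 0.0111
finger_force: 26.2
```

>>> play_rows([
  [0, -0.0015, -0.0096, 0, 0, 0, 1],
  [0, -0.002, -0.024, 0, 0, 0, 1],
  [0, -0.001, -0.0384, 0, 0, 0, 1],
  [0, 0.0003, -0.0527, 0, 0, 0, 1],
  [0, 0.002, -0.067, 0, 0, 0, 1],
  [0, 0.0043, -0.0812, 0, 0, 0, 1],
  [0, 0.007, -0.0954, 0, 0, 0, 1],
  [0, 0.01, -0.1094, 0, 0, 0, 1],
  [0, 0.0135, -0.1234, 0, 0, 0, 1],
  [0, 0.0188, -0.1418, 0, 0, 0, 1],
])

```text
clock: 3.9
position: [0.4649, -0.0694, 0.1711]
tool_rot: [3.138, -0.0, 1.734]
force: [8.7, 7.1, -6.5]
grip_width: 0.011
finger_force: 25.1
```

```bash
python3 - <<'E'
from h import *
o=observe();print(o['clock'],Lc(o['position']),Rc.inv().apply(o['force']),o['grip_width'],o['finger_force'],o['tool_rot'])
E
```

```text
3.9 [-0.12347931  0.00173502  0.17112098] [ 9.65512196  5.71973343 -6.54185899] 0.01096040552609641 25.119144022464752 [ 3.13785367e+00 -7.68175127e-05  1.73399975e+00]
```

>>> play_rows([
  [0.001, 0.0095, -0.0202, 0, 0, 0, 1],
  [0.0015, 0.0194, -0.04, 0, 0, 0, 1],
  [0.0015, 0.0289, -0.0594, 0, 0, 0, 1],
  [0.0015, 0.0392, -0.0783, 0, 0, 0, 1],
  [0.0015, 0.0504, -0.0968, 0, 0, 0, 1],
  [0.0015, 0.0625, -0.1147, 0, 0, 0, 1],
  [0.0015, 0.0752, -0.1321, 0, 0, 0, 1],
  [0.0015, 0.0889, -0.1489, 0, 0, 0, 1],
  [0.0015, 0.1032, -0.1651, 0, 0, 0, 1],
  [0.0015, 0.1172, -0.1796, 0, 0, 0, 1],
])

```text
clock: 4.9
position: [0.5173, -0.0611, 0.2605]
tool_rot: [-3.134, -0.002, 1.731]
force: [-36.6, -1.5, 29.0]
grip_width: 0.0106
finger_force: 28.1
```

```bash
cat >> h.py <<'E'
def st():
    o=observe();l=Lc(o['position']);f=Rc.inv().apply(o['force'])
    print('t %.2f'%o['clock'],'loc',l.round(4),'F',f.round(1),'w %.4f ff %.1f'%(o['grip_width'],o['finger_force']),'rot',o['tool_rot'].round(3),'q',o['qpos'].round(2))
E
python3 -c "from h import *;st()"
```

```text
t 4.90 loc [-0.0704  0.0018  0.2605] F [-36.4   4.2  29. ] w 0.0106 ff 28.1 rot [-3.134e+00 -2.000e-03  1.731e+00] q [-0.36  0.36  0.47  1.85 -0.19  0.99  0.36]
```

>>> play_rows([
  [0, -0.003, -0.003, 0, 0, 0, 1],
  [0, -0.006, -0.005, 0, 0, 0, 1],
  [0, -0.006, -0.005, 0, 0, 0, 1],
])

```text
clock: 5.2
position: [0.5186, -0.0609, 0.2625]
tool_rot: [3.14, 0.001, 1.733]
force: [2.7, -1.0, -5.8]
grip_width: 0.0106
finger_force: 25.2
```

```bash
python3 -c "from h import *;st()"
```

```text
t 5.20 loc [-0.0691  0.0019  0.2625] F [ 2.5 -1.4 -5.8] w 0.0106 ff 25.2 rot [3.140e+00 1.000e-03 1.733e+00] q [-0.36  0.35  0.47  1.85 -0.19  0.98  0.36]
```

>>> play_rows([
  [0, 0.0092, -0.0092, 0, 0, 0, 1],
  [0, 0.0196, -0.019, 0, 0, 0, 1],
  [0, 0.0304, -0.0286, 0, 0, 0, 1],
  [0, 0.0415, -0.0378, 0, 0, 0, 1],
  [0, 0.0528, -0.0467, 0, 0, 0, 1],
  [0, 0.0644, -0.0552, 0, 0, 0, 1],
  [0, 0.0762, -0.0635, 0, 0, 0, 1],
  [0, 0.0883, -0.0713, 0, 0, 0, 1],
  [0, 0.1006, -0.0788, 0, 0, 0, 1],
  [0, 0.1131, -0.0859, 0, 0, 0, 1],
])

```text
clock: 6.2
position: [0.5742, -0.0521, 0.3057]
tool_rot: [-3.142, 0.001, 1.732]
force: [-2.7, -4.3, 3.1]
grip_width: 0.0107
finger_force: 26.1
```

```bash
python3 -c "from h import *;st()"
```

```text
t 6.20 loc [-0.0129  0.0019  0.3057] F [-3.4 -3.8  3.1] w 0.0107 ff 26.1 rot [-3.142e+00  1.000e-03  1.732e+00] q [-0.35  0.41  0.47  1.66 -0.2   1.13  0.34]
```

>>> play_rows([
  [0, 0.0075, -0.0041, 0, 0, 0, 1],
  [0, 0.015, -0.0079, 0, 0, 0, 1],
  [0, 0.0225, -0.0116, 0, 0, 0, 1],
  [0, 0.03, -0.0151, 0, 0, 0, 1],
  [0, 0.03, -0.0151, 0, 0, 0, 1],
])

```text
clock: 6.7
position: [0.5894, -0.0497, 0.313]
tool_rot: [3.141, 0.001, 1.733]
force: [-3.3, -4.1, 4.8]
grip_width: 0.0109
finger_force: 26.6
```

>>> play_rows([
  [0, 0.0042, -0.0025, 0, 0, 0, 1],
  [0, 0.0086, -0.0047, 0, 0, 0, 1],
  [0, 0.0086, -0.0047, 0, 0, 0, 1],
])

```text
clock: 7.0
position: [0.5934, -0.049, 0.3149]
tool_rot: [3.141, 0.001, 1.733]
force: [-0.5, -4.4, 0.4]
grip_width: 0.0108
finger_force: 26.2
```

>>> play_rows([
  [0, 0.0044, -0.0019, 0, 0, 0, 1],
  [0, 0.0088, -0.0038, 0, 0, 0, 1],
  [0, 0.0088, -0.0038, 0, 0, 0, 1],
])

```text
clock: 7.3
position: [0.5978, -0.0483, 0.3169]
tool_rot: [3.141, 0.001, 1.733]
force: [-0.2, -4.6, 1.9]
grip_width: 0.0107
finger_force: 26.2
```

>>> play_rows([
  [0, 0.0046, -0.002, 0, 0, 0, 1],
  [0, 0.0092, -0.0038, 0, 0, 0, 1],
  [0, 0.0092, -0.0038, 0, 0, 0, 1],
])

```text
clock: 7.6
position: [0.6024, -0.0476, 0.3189]
tool_rot: [3.141, 0.001, 1.733]
force: [-1.5, -5.4, 2.9]
grip_width: 0.0108
finger_force: 26.3
```

>>> play_rows([
  [-0.001, 0.0045, -0.0018, 0, 0, 0, 1],
  [-0.001, 0.009, -0.0036, 0, 0, 0, 1],
  [-0.001, 0.009, -0.0036, 0, 0, 0, 1],
])

```text
clock: 7.9
position: [0.6069, -0.0469, 0.3205]
tool_rot: [3.141, 0.0, 1.733]
force: [-2.0, -3.4, 6.8]
grip_width: 0.0105
finger_force: 26.7
```

>>> play_rows([
  [0, 0.0043, -0.0022, 0, 0, 0, 1],
  [0, 0.0087, -0.0044, 0, 0, 0, 1],
  [0, 0.0087, -0.0044, 0, 0, 0, 1],
])

```text
clock: 8.2
position: [0.6111, -0.0461, 0.3222]
tool_rot: [3.141, 0.0, 1.733]
force: [-0.5, -4.1, 0.1]
grip_width: 0.011
finger_force: 26.1
```

>>> play_rows([
  [0, 0.0045, -0.0015, 0, 0, 0, 1],
  [0, 0.009, -0.0031, 0, 0, 0, 1],
  [0, 0.009, -0.0031, 0, 0, 0, 1],
])

```text
clock: 8.5
position: [0.6155, -0.0454, 0.3239]
tool_rot: [3.141, 0.0, 1.733]
force: [0.6, -5.2, 0.5]
grip_width: 0.0109
finger_force: 26.1
```

>>> play_rows([
  [0, 0.0045, -0.0015, 0, 0, 0, 1],
  [0, 0.009, -0.003, 0, 0, 0, 1],
  [0, 0.009, -0.003, 0, 0, 0, 1],
])

```text
clock: 8.8
position: [0.6199, -0.0447, 0.3253]
tool_rot: [3.142, 0.0, 1.733]
force: [-0.2, -5.0, 0.3]
grip_width: 0.0106
finger_force: 26.0
```

>>> play_rows([
  [-0.0005, 0.0045, -0.0014, 0, 0, 0, 1],
  [-0.001, 0.009, -0.0028, 0, 0, 0, 1],
  [-0.001, 0.009, -0.0028, 0, 0, 0, 1],
])

```text
clock: 9.1
position: [0.6244, -0.044, 0.3267]
tool_rot: [3.141, -0.0, 1.733]
force: [-0.2, -2.0, 3.7]
grip_width: 0.0107
finger_force: 26.1
```

>>> play_rows([
  [0, 0.0045, -0.0015, 0, 0, 0, 1],
  [0, 0.009, -0.003, 0, 0, 0, 1],
  [0, 0.009, -0.003, 0, 0, 0, 1],
])

```text
clock: 9.4
position: [0.6288, -0.0434, 0.3281]
tool_rot: [3.141, -0.0, 1.733]
force: [0.7, -1.4, 0.1]
grip_width: 0.0107
finger_force: 25.9
```

>>> play_rows([
  [0, 0.0045, -0.0012, 0, 0, 0, 1],
  [0, 0.009, -0.0024, 0, 0, 0, 1],
  [0, 0.009, -0.0024, 0, 0, 0, 1],
])

```text
clock: 9.7
position: [0.6329, -0.0428, 0.3292]
tool_rot: [-3.141, -0.0, 1.733]
force: [-4.2, -0.9, 2.2]
grip_width: 0.0107
finger_force: 25.9
```

>>> play_rows([
  [0, 0.0025, -0.0006, 0, 0, 0, 1],
  [0, 0.0025, -0.0006, 0, 0, 0, 1],
  [0, 0.0025, -0.0006, 0, 0, 0, 1],
])

```text
clock: 10.0
position: [0.6337, -0.0427, 0.3295]
tool_rot: [-3.14, -0.0, 1.733]
force: [-4.6, -0.6, 0.9]
grip_width: 0.0107
finger_force: 25.8
```

```bash
python3 - <<'E'
from h import *
st()
im=grab_frame("side")[:,:,::-1]
cv2.imwrite("pics/s2.png",cv2.resize(im[150:360,230:450],None,fx=2.8,fy=2.8,interpolation=cv2.INTER_CUBIC))
E
```

```text
t 10.00 loc [0.0474 0.002  0.3295] F [-4.6  0.1  0.9] w 0.0107 ff 25.8 rot [-3.14  -0.     1.733] q [-0.33  0.5   0.47  1.46 -0.23  1.24  0.33]
```

View pics/s2.png

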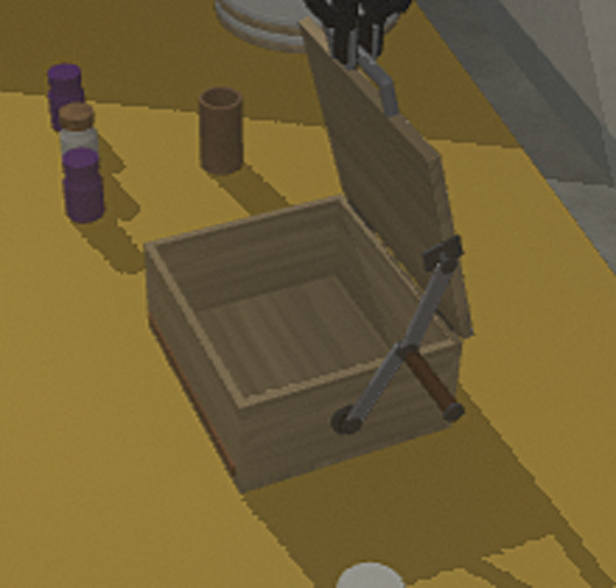

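The crop shows the stay: pivot (346,420), knee (406,350), bracket (445,262) — the knee lies past the straight line, away from the robot, so it has snapped over. Now ease the lid down onto the lock.

>>> play_rows([
  [0, -0.004, 0.001, 0, 0, 0, 1],
  [0, -0.008, 0.002, 0, 0, 0, 1],
  [0, -0.012, 0.003, 0, 0, 0, 1],
  [0, -0.016, 0.0039, 0, 0, 0, 1],
  [0, -0.0195, 0.0047, 0, 0, 0, 1],
  [0, -0.0195, 0.0047, 0, 0, 0, 1],
])

```text
clock: 10.65
position: [0.6244, -0.0441, 0.327]
tool_rot: [-3.142, -0.0, 1.733]
force: [0.2, -0.0, -5.9]
grip_width: 0.0108
finger_force: 25.2
```

>>> play_rows([
  [0, -0.0025, 0.0, 0, 0, 0, 1],
  [0, -0.005, 0.0, 0, 0, 0, 1],
  [0, -0.005, 0.0, 0, 0, 0, 1],
])

```text
clock: 10.95
position: [0.6223, -0.0444, 0.3265]
tool_rot: [3.141, 0.0, 1.733]
force: [8.0, -0.0, -15.4]
grip_width: 0.0109
finger_force: 24.6
```

>>> play_rows([
  [0, 0, 0.003, 0, 0, 0, 0.6],
  [0, 0, 0.003, 0, 0, 0, 0.6],
  [0, 0, 0.003, 0, 0, 0, 0.6],
  [0, 0, -0.04, 0, 0, 0, 0.6],
  [0, 0, -0.1, 0, 0, 0, 0.6],
  [0, 0, -0.15, 0, 0, 0, 0.6],
])

```text
clock: 11.55
position: [0.622, -0.0449, 0.404]
tool_rot: [3.141, 0.0, 1.733]
force: [0.0, 0.7, 0.5]
grip_width: 0.0339
finger_force: 0.0
```

```bash
python3 - <<'E'
from h import *
st()
T=R.from_euler('xyz',[np.pi,0,np.radians(98.9)])
show(([.45,.32,.38],T),([.438,.3435,.15],T))
E
```

```text
t 11.55 loc [0.0355 0.0017 0.404 ] F [0.1 0.7 0.5] w 0.0339 ff 0.0 rot [3.141 0.    1.733] q [-0.34  0.43  0.49  1.37 -0.2   1.39  0.31]
[0.7757, -0.2219, 0.0476, 0.0004, 0.0001, 0.0032]
[0.8261, -0.2384, 0.5076, 0.0004, 0.0001, 0.0032]
```

>>> play_rows([
  [0.776, -0.222, 0.0, 0, 0, 0, 0.1],
  [0.776, -0.222, 0.0, 0, 0, 0, 0.1],
  [0.776, -0.222, 0.0, 0, 0, 0, 0.1],
  [0.776, -0.222, 0.0, 0, 0, 0, 0.1],
  [0.8, -0.23, 0.04, 0, 0, 0, 0.1],
  [0.826, -0.238, 0.15, 0, 0, 0, 0.1],
  [0.826, -0.238, 0.3, 0, 0, 0, 0.1],
  [0.826, -0.238, 0.4, 0, 0, 0, 0.1],
  [0.826, -0.238, 0.45, 0, 0, 0, 0.1],
  [0.826, -0.238, 0.45, 0, 0, 0, 0.1],
])

```text
clock: 12.55
position: [0.4465, 0.3256, 0.2149]
tool_rot: [3.14, -0.001, 1.733]
force: [2.1, 2.5, -0.6]
grip_width: 0.0769
finger_force: 0.0
```

```bash
python3 - <<'E'
from h import *
st();o=observe();print(o['position'])
T=R.from_euler('xyz',[np.pi,0,np.radians(98.9)])
show(([.438,.344,.12],T),([.438,.344,.028],T))
E
```

```text
t 12.55 loc [-0.0806  0.3948  0.2149] F [ 2.5  2.2 -0.6] w 0.0769 ff 0.0 rot [ 3.140e+00 -1.000e-03  1.733e+00] q [-0.96  0.44  0.31  1.82 -0.17  0.9  -0.42]
[0.44649825 0.3256237  0.214924  ]
[0.0389, -0.0111, 0.1899, 0.0006, -0.0004, 0.0034]
[0.0387, -0.0113, 0.3739, 0.0006, -0.0004, 0.0034]
```

>>> play_rows([
  [0.039, -0.011, 0.1, 0, 0, 0, 0.1],
  [0.039, -0.011, 0.19, 0, 0, 0, 0.1],
  [0.039, -0.011, 0.19, 0, 0, 0, 0.1],
])

```text
clock: 12.85
position: [0.4358, 0.3416, 0.1163]
tool_rot: [-3.135, 0.005, 1.734]
force: [-0.6, -1.4, 1.4]
grip_width: 0.0766
finger_force: 0.0
```

```bash
python3 - <<'E'
from h import *
st();o=observe();print(o['position'])
c=cam("wrist");im=grab_frame("wrist")
print(proj("wrist",[[.438,.344,.075]],c))
cv2.imwrite("pics/w2.png",im[:,:,::-1])
T=R.from_euler('xyz',[np.pi,0,np.radians(98.9)])
show(([.438,.344,.028],T))
E
```

```text
t 12.85 loc [-0.0886  0.4122  0.1163] F [-0.8 -1.3  1.4] w 0.0766 ff 0.0 rot [-3.135  0.005  1.734] q [-0.96  0.58  0.26  1.89 -0.22  0.7  -0.41]
[0.43584722 0.34157036 0.11630753]
[[321.4673551  256.78692741]]
[0.0044, 0.0018, 0.1835, -0.0015, 0.0013, 0.0033]
```

View pics/w2.png

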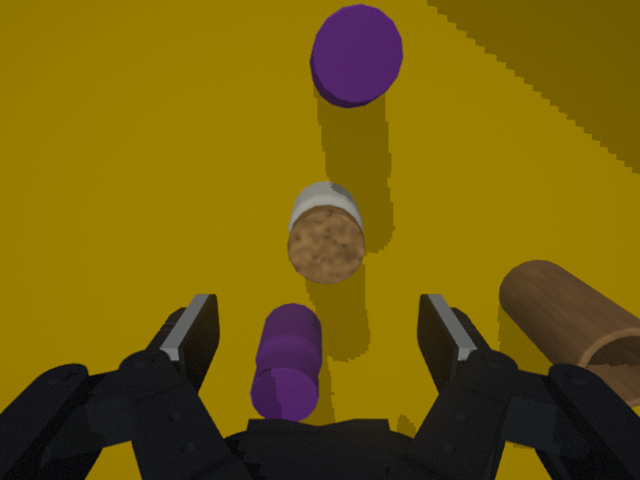

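Jar's cork top is centred at (326,243), predicted (321,257); purple look-alikes at (357,55) and (285,395), clear of the fingers.

```bash
python3 - <<'E'
from h import *
P=atz("wrist",(326,243),.075);print(P,atz("wrist",(285,395),.075),Lc(P))
T=R.from_euler('xyz',[np.pi,0,np.radians(98.9)])
P[2]=.027;show((P,T))
E
```

```text
[0.4412903  0.35097837 0.075     ] [0.4334984  0.25459627 0.075     ] [-0.08180799  0.42070021  0.075     ]
[0.0171, 0.0105, 0.1855, -0.0015, 0.0013, 0.0033]
```

>>> play_rows([
  [0.017, 0.009, 0.02, 0, 0, 0, 0.1],
  [0.017, 0.009, 0.1, 0, 0, 0, 0.1],
  [0.017, 0.009, 0.17, 0, 0, 0, 0.1],
  [0.017, 0.009, 0.184, 0, 0, 0, 0.1],
  [0.017, 0.009, 0.184, 0, 0, 0, 0.1],
  [0.017, 0.009, 0.184, 0, 0, 0, 1],
  [0.017, 0.009, 0.184, 0, 0, 0, 1],
  [0.017, 0.009, 0.184, 0, 0, 0, 1],
  [0.017, 0.009, 0.184, 0, 0, 0, 1],
  [0.017, 0.009, 0.184, 0, 0, 0, 1],
], newtons=30)

```text
clock: 13.9
position: [0.4421, 0.3529, 0.0307]
tool_rot: [3.14, -0.002, 1.733]
force: [-2.9, -1.4, 17.3]
grip_width: 0.0425
finger_force: 28.2
```

```bash
python3 - <<'E'
from h import *
st();o=observe();print(o['position'])
z=o['position'][2]
show((W([-.085,.30,.22]),DOWN),(W([-.035,.03,.22]),DOWN))
E
```

```text
t 13.90 loc [-0.0807  0.4224  0.0307] F [-3.1 -0.9 17.3] w 0.0425 ff 28.2 rot [ 3.140e+00 -2.000e-03  1.733e+00] q [-0.92  0.73  0.2   1.9  -0.27  0.54 -0.38]
[0.44213916 0.35287955 0.03074051]
[-0.2442, -0.0097, -0.3789, 0.0009, -0.0008, 0.0033]
[-0.7849, 0.0866, -0.3796, 0.0009, -0.0008, 0.0033]
```

>>> play_rows([
  [0, 0, -0.08, 0, 0, 0, 1],
  [0, 0, -0.17, 0, 0, 0, 1],
  [-0.05, 0.005, -0.26, 0, 0, 0, 1],
  [-0.12, 0.013, -0.33, 0, 0, 0, 1],
  [-0.2, 0.022, -0.37, 0, 0, 0, 1],
  [-0.3, 0.033, -0.38, 0, 0, 0, 1],
  [-0.4, 0.044, -0.38, 0, 0, 0, 1],
  [-0.5, 0.055, -0.38, 0, 0, 0, 1],
  [-0.59, 0.065, -0.38, 0, 0, 0, 1],
  [-0.66, 0.073, -0.38, 0, 0, 0, 1],
])

```text
clock: 14.9
position: [0.5312, 0.0292, 0.22]
tool_rot: [3.14, 0.0, 1.731]
force: [0.2, 0.7, -1.1]
grip_width: 0.0425
finger_force: 32.4
```

```bash
python3 - <<'E'
from h import *
st()
show((W([-.035,.03,.22]),DOWN),(W([-.035,.03,.0405]),DOWN))
E
```

```text
t 14.90 loc [-0.0428  0.0889  0.22  ] F [ 0.3  0.7 -1.1] w 0.0425 ff 32.4 rot [3.14  0.    1.731] q [-0.45  0.41  0.37  1.87 -0.19  0.89  0.18]
[-0.1179, 0.0149, 0.0001, 0.0007, 0.0001, 0.0023]
[-0.1179, 0.0144, 0.3591, 0.0007, 0.0001, 0.0023]
```

>>> play_rows([
  [-0.05, 0.006, 0, 0, 0, 0, 1],
  [-0.1, 0.012, 0, 0, 0, 0, 1],
  [-0.115, 0.014, 0.02, 0, 0, 0, 1],
  [-0.115, 0.014, 0.08, 0, 0, 0, 1],
  [-0.115, 0.014, 0.15, 0, 0, 0, 1],
  [-0.115, 0.014, 0.22, 0, 0, 0, 1],
  [-0.115, 0.014, 0.28, 0, 0, 0, 1],
  [-0.115, 0.014, 0.32, 0, 0, 0, 1],
  [-0.115, 0.014, 0.34, 0, 0, 0, 1],
  [-0.115, 0.014, 0.345, 0, 0, 0, 1],
])

```text
clock: 15.9
position: [0.5467, -0.023, 0.0459]
tool_rot: [-3.141, -0.0, 1.733]
force: [0.0, -0.2, -0.9]
grip_width: 0.0425
finger_force: 32.4
```

```bash
python3 - <<'E'
from h import *
st()
E
```

```text
t 15.90 loc [-0.0355  0.0349  0.0459] F [ 0.  -0.2 -0.9] w 0.0425 ff 32.4 rot [-3.141 -0.     1.733] q [-0.25  0.69  0.26  1.94 -0.32  0.54  0.39]
```

>>> play_rows([
  [0, 0, 0.004, 0, 0, 0, 1],
  [0, 0, 0.008, 0, 0, 0, 1],
  [0, 0, 0.012, 0, 0, 0, 1],
  [0, 0, 0.015, 0, 0, 0, 1],
  [0, 0, 0.015, 0, 0, 0, 1],
])

```text
clock: 16.4
position: [0.5471, -0.0233, 0.039]
tool_rot: [3.141, -0.0, 1.733]
force: [0.6, -0.3, -1.5]
grip_width: 0.0422
finger_force: 32.4
```

>>> play_rows([
  [0, 0, 0.002, 0, 0, 0, 1],
  [0, 0, 0.004, 0, 0, 0, 1],
  [0, 0, 0.004, 0, 0, 0, 1],
])

```text
clock: 16.7
position: [0.5472, -0.0234, 0.0386]
tool_rot: [3.141, -0.001, 1.733]
force: [-10.5, 0.1, 37.1]
grip_width: 0.0425
finger_force: 36.1
```

>>> play_rows([
  [0, 0, -0.002, 0, 0, 0, 1],
  [0, 0, -0.002, 0, 0, 0, 0.3],
  [0, 0, -0.002, 0, 0, 0, 0.3],
  [0, 0, -0.002, 0, 0, 0, 0.3],
  [0, 0, -0.04, 0, 0, 0, 0.3],
  [0, 0, -0.12, 0, 0, 0, 0.3],
  [0, 0, -0.21, 0, 0, 0, 0.3],
  [0, 0, -0.3, 0, 0, 0, 0.3],
  [0, 0, -0.36, 0, 0, 0, 0.3],
  [0, 0, -0.36, 0, 0, 0, 0.3],
])

```text
clock: 17.7
position: [0.5484, -0.0234, 0.2206]
tool_rot: [3.136, 0.0, 1.733]
force: [0.5, 0.5, -1.5]
grip_width: 0.0597
finger_force: 0.0
```

```bash
python3 - <<'E'
from h import *
st()
a=grab_frame("side")[150:360,230:450,::-1];b=grab_frame("top")[150:310,270:470,::-1]
a=cv2.resize(a,None,fx=2.6,fy=2.6,interpolation=cv2.INTER_CUBIC)[:520,:400];a0=cv2.resize(grab_frame("side")[150:360,300:450,::-1],None,fx=2.6,fy=2.6,interpolation=cv2.INTER_CUBIC)
b=cv2.resize(b,None,fx=2,fy=2,interpolation=cv2.INTER_CUBIC)
h=np.zeros((560,800,3),np.uint8);h[:a0.shape[0],:a0.shape[1]]=a0;h[:b.shape[0],395:795]=b
cv2.imwrite("pics/c3.png",h)
E
```

```text
t 17.70 loc [-0.0339  0.0342  0.2206] F [ 0.5  0.4 -1.5] w 0.0597 ff 0.0 rot [3.136 0.    1.733] q [-0.35  0.44  0.39  1.83 -0.2   0.91  0.29]
```

View pics/c3.png

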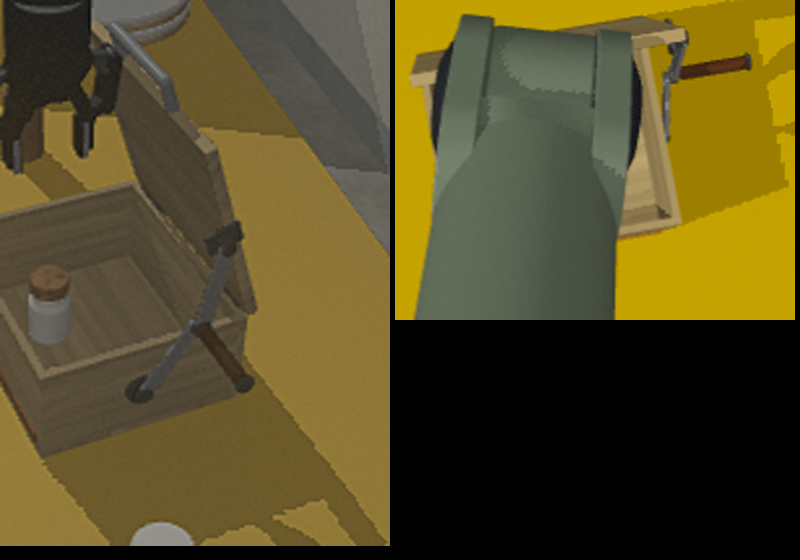

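The jar stands upright in the chest, stay locked; peg root/tip at crop (198,325)/(246,384) in side, (682,73)/(748,62) in top; pivot at side crop (139,389).

```bash
cat >> h.py <<'E'
TILT=np.radians(25)
KT=Rc*R.from_euler('x',TILT)*Rc.inv()*DOWN   # tool tip leans towards chest +y
E
python3 - <<'E'
from h import *
S=lambda u,v:("side",(300+u/2.6,150+v/2.6));T=lambda u,v:("top",(270+(u-395)/2,150+v/2))
tip=tri([S(246,384),T(748,62)]);root=tri([S(198,325),T(682,73)])
print(Lc(tip),Lc(root), proj("top",tip)-T(748,62)[1],proj("top",root)-T(682,73)[1])
p,v=ray(*S(139,389));p=Lc(p);v=Rc.inv().apply(v)
for y in (-.12,-.139): print('pivot',p+v*(y-p[1])/v[1])
print('toolz local',Rc.inv().apply(KT.apply([0,0,1])),'toolx',Rc.inv().apply(KT.apply([1,0,0])))
E
```

```text
[ 0.04402507 -0.21388572  0.12798577] [ 0.03954031 -0.1416852   0.13753309] [[ 0.14119962 -0.64362723]] [[-0.19893569  1.03425762]]
pivot [-0.00613253 -0.12        0.05415752]
pivot [-0.01651586 -0.139       0.07603496]
toolz local [ 1.14767558e-16  4.22618262e-01 -9.06307787e-01] toolx [2.85577369e-17 9.06307787e-01 4.22618262e-01]
```

```bash
python3 - <<'E'
from h import *
show((W([-.06,-.1,.27]),DOWN),(W([-.06,-.235,.27]),KT),(W([.042,-.235,.225]),KT))
E
```

```text
[-0.2692, -0.0505, -0.1076, -0.0005, -0.0001, 0.0034]
[-0.5392, -0.0524, -0.1076, -0.0013, 0.2082, 0.0032]
[-0.5406, 0.1517, -0.0179, -0.0013, 0.2082, 0.0032]
```

>>> play_rows([
  [-0.07, -0.05, -0.08, 0, 0, 0, 0.3],
  [-0.16, -0.05, -0.105, 0, 0, 0, 0.3],
  [-0.25, -0.05, -0.108, 0, 0.03, 0, 0.3],
  [-0.34, -0.05, -0.108, 0, 0.09, 0, 0.3],
  [-0.43, -0.05, -0.108, 0, 0.15, 0, 0.3],
  [-0.52, -0.05, -0.108, 0, 0.2, 0, 0.3],
  [-0.54, -0.05, -0.1, 0, 0.208, 0, 0.3],
  [-0.54, 0.02, -0.07, 0, 0.208, 0, 0.3],
  [-0.54, 0.1, -0.04, 0, 0.208, 0, 0.3],
  [-0.54, 0.15, -0.018, 0, 0.208, 0, 0.3],
])

```text
clock: 18.85
position: [0.666, -0.2766, 0.2222]
tool_rot: [-3.139, -0.439, 1.732]
force: [0.1, 0.1, 0.2]
grip_width: 0.0599
finger_force: 0.0
```

```bash
python3 - <<'E'
from h import *
st()
c=cam("wrist");im=grab_frame("wrist")
k=np.array([.0435,-.19,.129]);print(proj("wrist",[W(k),W(k+[0,-.025,0]),W(k+[0,.05,0])],c))
cv2.imwrite("pics/w3.png",im[:,:,::-1])
show((W([.0435,-.183,.1145]),KT))
E
```

```text
t 18.85 loc [ 0.0431 -0.2341  0.2222] F [0.1 0.1 0.2] w 0.0599 ff 0.0 rot [-3.139 -0.439  1.732] q [ 0.33  0.9   0.31  1.05 -0.56  1.55  0.83]
[[317.92950098 224.9219769 ]
 [317.63957082 262.65914272]
 [318.48696812 152.35989099]]
[-0.001, -0.0025, 0.2326, -0.0032, -0.0022, 0.0035]
```

View pics/w3.png

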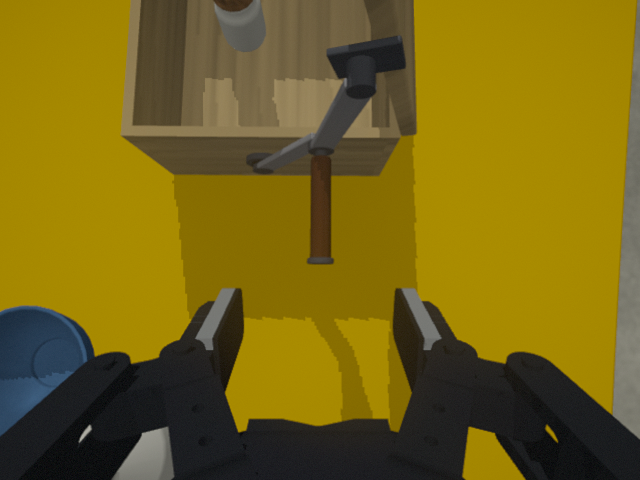

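Peg runs (321,153)–(320,261), within ~2 px of the prediction. Go in along the tool axis and grip.

>>> play_rows([
  [0, -0.001, 0.07, 0, 0, 0, 0.4],
  [0, -0.002, 0.15, 0, 0, 0, 0.45],
  [0, -0.002, 0.21, 0, 0, 0, 0.5],
  [0, -0.002, 0.232, 0, 0, 0, 0.5],
  [0, -0.002, 0.232, 0, 0, 0, 0.5],
  [0, -0.002, 0.232, 0, 0, 0, 1],
  [0, -0.002, 0.232, 0, 0, 0, 1],
  [0, -0.002, 0.232, 0, 0, 0, 1],
  [0, -0.002, 0.232, 0, 0, 0, 1],
], newtons=40)

```text
clock: 19.8
position: [0.6571, -0.2308, 0.1225]
tool_rot: [3.138, -0.433, 1.734]
force: [5.1, -2.9, 3.2]
grip_width: 0.012
finger_force: 38.9
```

```bash
python3 - <<'E'
from h import *
st()
E
```

```text
t 19.80 loc [ 0.0414 -0.1874  0.1225] F [ 4.6 -3.7  3.2] w 0.0120 ff 38.9 rot [ 3.138 -0.433  1.734] q [ 0.27  0.92  0.28  1.25 -0.59  1.32  0.89]
```

Grip is a bit shallow (tips only ~7 mm past the peg axis); re-grip deeper.

>>> play_rows([
  [0, 0.001, 0, 0, 0, 0, 0.7],
  [0, 0.001, 0, 0, 0, 0, 0.7],
  [0, 0.001, 0.01, 0, 0, 0, 0.7],
  [0, 0.001, 0.02, 0, 0, 0, 0.7],
  [0, 0.001, 0.02, 0, 0, 0, 0.7],
  [0, 0.001, 0.02, 0, 0, 0, 1],
  [0, 0.001, 0.02, 0, 0, 0, 1],
  [0, 0.001, 0.02, 0, 0, 0, 1],
])

```text
clock: 20.6
position: [0.6561, -0.225, 0.112]
tool_rot: [3.14, -0.436, 1.734]
force: [4.1, 1.1, 1.9]
grip_width: 0.0129
finger_force: 39.0
```

```bash
python3 - <<'E'
from h import *
st()
E
```

```text
t 20.60 loc [ 0.0413 -0.1816  0.112 ] F [4.2 0.5 1.9] w 0.0129 ff 39.0 rot [ 3.14  -0.436  1.734] q [ 0.27  0.93  0.28  1.27 -0.6   1.3   0.89]
```

```bash
cat >> h.py <<'E'
def arc(b0,b1,n,dr=0):
    for b in np.linspace(b0,b1,n+1)[1:]:
        w=(b-b0)/(b1-b0) if b1!=b0 else 1
        r=.088+dr*min(1,w*3)
        dx=r*np.cos(np.radians(b))-.088*np.cos(np.radians(b0));dz=r*np.sin(np.radians(b))-.088*np.sin(np.radians(b0))
        print("[%.4f, %.4f, %.4f, 0, 0, 0, 1],"%(.4226*dz/.5,dx/.5,-.9063*dz/.5),end=' ')
    print()
E
python3 -c "
from h import *
arc(56.7,72,6)"
```

```text
[0.0018, -0.0066, -0.0038, 0, 0, 0, 1], [0.0034, -0.0135, -0.0073, 0, 0, 0, 1], [0.0049, -0.0204, -0.0105, 0, 0, 0, 1], [0.0062, -0.0276, -0.0134, 0, 0, 0, 1], [0.0075, -0.0348, -0.0160, 0, 0, 0, 1], [0.0086, -0.0422, -0.0184, 0, 0, 0, 1],
```

>>> play_rows([
  [0.002, -0.0066, -0.004, 0, 0, 0, 1],
  [0.0035, -0.0135, -0.0075, 0, 0, 0, 1],
  [0.005, -0.0205, -0.0105, 0, 0, 0, 1],
])

```text
clock: 20.9
position: [0.6455, -0.2266, 0.1178]
tool_rot: [3.141, -0.436, 1.733]
force: [3.2, 3.0, 3.3]
grip_width: 0.0125
finger_force: 39.0
```

```bash
cat >> h.py <<'E'
def kn(b):
    st();f=Rc.inv().apply(observe()['force']);b=np.radians(b);print('radial out %.1f tang(fold dir) %.1f'%(f[0]*np.cos(b)+f[2]*np.sin(b),-f[0]*np.sin(b)+f[2]*np.cos(b)))
E
python3 -c "from h import *;kn(64)"
```

```text
t 20.90 loc [ 0.0306 -0.1815  0.1178] F [3.6 2.5 3.3] w 0.0125 ff 39.0 rot [ 3.141 -0.436  1.733] q [ 0.27  0.91  0.28  1.3  -0.59  1.3   0.9 ]
radial out 4.6 tang(fold dir) -1.8
```

```bash
python3 -c "from h import *;arc(64.7,80,6)"
```

```text
[0.0013, -0.0072, -0.0029, 0, 0, 0, 1], [0.0026, -0.0144, -0.0055, 0, 0, 0, 1], [0.0036, -0.0219, -0.0078, 0, 0, 0, 1], [0.0046, -0.0294, -0.0098, 0, 0, 0, 1], [0.0054, -0.0370, -0.0115, 0, 0, 0, 1], [0.0060, -0.0447, -0.0129, 0, 0, 0, 1],
```

>>> play_rows([
  [0.0013, -0.0072, -0.003, 0, 0, 0, 1],
  [0.0026, -0.0144, -0.0055, 0, 0, 0, 1],
  [0.0036, -0.022, -0.008, 0, 0, 0, 1],
  [0.0046, -0.0294, -0.01, 0, 0, 0, 1],
  [0.0054, -0.037, -0.0115, 0, 0, 0, 1],
  [0.006, -0.0447, -0.013, 0, 0, 0, 1],
])

```text
clock: 21.5
position: [0.6229, -0.2302, 0.1248]
tool_rot: [-3.141, -0.436, 1.733]
force: [1.5, 5.3, 5.2]
grip_width: 0.0128
finger_force: 38.9
```

```bash
python3 -c "
from h import *
kn(80)
arc(80,105,9)"
```

```text
t 21.50 loc [ 0.0077 -0.1816  0.1248] F [2.3 5.  5.2] w 0.0128 ff 38.9 rot [-3.141 -0.436  1.733] q [ 0.28  0.88  0.28  1.35 -0.58  1.28  0.93]
radial out 5.5 tang(fold dir) -1.3
[0.0005, -0.0084, -0.0012, 0, 0, 0, 1], [0.0009, -0.0169, -0.0019, 0, 0, 0, 1], [0.0011, -0.0254, -0.0024, 0, 0, 0, 1], [0.0011, -0.0340, -0.0024, 0, 0, 0, 1], [0.0010, -0.0425, -0.0021, 0, 0, 0, 1], [0.0006, -0.0510, -0.0013, 0, 0, 0, 1], [0.0001, -0.0594, -0.0003, 0, 0, 0, 1], [-0.0006, -0.0678, 0.0012, 0, 0, 0, 1], [-0.0014, -0.0761, 0.0030, 0, 0, 0, 1],
```

>>> play_rows([
  [0.0006, -0.008, -0.0018, 0, 0, 0, 1],
  [0.0012, -0.0165, -0.0028, 0, 0, 0, 1],
  [0.0015, -0.025, -0.0033, 0, 0, 0, 1],
  [0.0015, -0.034, -0.0034, 0, 0, 0, 1],
  [0.0014, -0.0425, -0.003, 0, 0, 0, 1],
  [0.001, -0.051, -0.0023, 0, 0, 0, 1],
])

```text
clock: 22.1
position: [0.5972, -0.2344, 0.1255]
tool_rot: [-3.14, -0.437, 1.733]
force: [-0.4, 5.0, 0.4]
grip_width: 0.0124
finger_force: 38.9
```

```bash
python3 -c "
from h import *
kn(97)
arc(97,122,10)"
```

```text
t 22.10 loc [-0.0184 -0.1817  0.1255] F [0.4 5.  0.4] w 0.0124 ff 38.9 rot [-3.14  -0.437  1.733] q [ 0.29  0.85  0.29  1.42 -0.58  1.26  0.96]
radial out 0.3 tang(fold dir) -0.4
[-0.0005, -0.0076, 0.0010, 0, 0, 0, 1], [-0.0011, -0.0151, 0.0023, 0, 0, 0, 1], [-0.0018, -0.0226, 0.0039, 0, 0, 0, 1], [-0.0027, -0.0300, 0.0058, 0, 0, 0, 1], [-0.0037, -0.0373, 0.0080, 0, 0, 0, 1], [-0.0049, -0.0445, 0.0104, 0, 0, 0, 1], [-0.0061, -0.0515, 0.0132, 0, 0, 0, 1], [-0.0076, -0.0585, 0.0162, 0, 0, 0, 1], [-0.0091, -0.0652, 0.0195, 0, 0, 0, 1], [-0.0107, -0.0718, 0.0230, 0, 0, 0, 1],
```

>>> play_rows([
  [-0.0005, -0.0076, 0.001, 0, 0, 0, 1],
  [-0.001, -0.015, 0.0023, 0, 0, 0, 1],
  [-0.0018, -0.0226, 0.004, 0, 0, 0, 1],
  [-0.0027, -0.03, 0.0058, 0, 0, 0, 1],
  [-0.0037, -0.0373, 0.008, 0, 0, 0, 1],
  [-0.0049, -0.0445, 0.0104, 0, 0, 0, 1],
  [-0.0061, -0.0515, 0.0132, 0, 0, 0, 1],
  [-0.0076, -0.0585, 0.0162, 0, 0, 0, 1],
])

```text
clock: 22.9
position: [0.568, -0.2391, 0.1161]
tool_rot: [-3.139, -0.437, 1.732]
force: [-0.5, 4.9, -4.1]
grip_width: 0.0128
finger_force: 38.9
```

```bash
python3 -c "
from h import *
kn(117)
arc(117,142,10)"
```

```text
t 22.90 loc [-0.0479 -0.1818  0.1161] F [ 0.2  5.  -4.1] w 0.0128 ff 38.9 rot [-3.139 -0.437  1.732] q [ 0.31  0.82  0.29  1.5  -0.58  1.22  1.01]
radial out -3.7 tang(fold dir) 1.6
[-0.0015, -0.0068, 0.0033, 0, 0, 0, 1], [-0.0032, -0.0134, 0.0069, 0, 0, 0, 1], [-0.0050, -0.0198, 0.0107, 0, 0, 0, 1], [-0.0069, -0.0260, 0.0147, 0, 0, 0, 1], [-0.0089, -0.0320, 0.0190, 0, 0, 0, 1], [-0.0110, -0.0379, 0.0236, 0, 0, 0, 1], [-0.0132, -0.0435, 0.0284, 0, 0, 0, 1], [-0.0155, -0.0488, 0.0333, 0, 0, 0, 1], [-0.0180, -0.0539, 0.0385, 0, 0, 0, 1], [-0.0205, -0.0588, 0.0439, 0, 0, 0, 1],
```

>>> play_rows([
  [-0.0015, -0.0068, 0.0035, 0, 0, 0, 1],
  [-0.0032, -0.0134, 0.007, 0, 0, 0, 1],
  [-0.005, -0.0198, 0.011, 0, 0, 0, 1],
  [-0.007, -0.026, 0.015, 0, 0, 0, 1],
  [-0.009, -0.032, 0.0193, 0, 0, 0, 1],
  [-0.011, -0.0379, 0.024, 0, 0, 0, 1],
  [-0.0132, -0.0435, 0.0287, 0, 0, 0, 1],
  [-0.0155, -0.0488, 0.0336, 0, 0, 0, 1],
])

```text
clock: 23.7
position: [0.5442, -0.2428, 0.0975]
tool_rot: [-3.14, -0.437, 1.733]
force: [2.2, 6.3, -6.2]
grip_width: 0.0124
finger_force: 38.9
```

```bash
python3 -c "
from h import *
kn(137)
arc(137,162,12)"
```

```text
t 23.70 loc [-0.072  -0.1818  0.0975] F [ 3.1  5.9 -6.2] w 0.0124 ff 38.9 rot [-3.14  -0.437  1.733] q [ 0.33  0.82  0.28  1.56 -0.58  1.16  1.06]
radial out -6.5 tang(fold dir) 2.4
[-0.0020, -0.0043, 0.0043, 0, 0, 0, 1], [-0.0041, -0.0084, 0.0088, 0, 0, 0, 1], [-0.0062, -0.0123, 0.0133, 0, 0, 0, 1], [-0.0084, -0.0160, 0.0181, 0, 0, 0, 1], [-0.0107, -0.0196, 0.0229, 0, 0, 0, 1], [-0.0130, -0.0229, 0.0278, 0, 0, 0, 1], [-0.0153, -0.0261, 0.0329, 0, 0, 0, 1], [-0.0177, -0.0290, 0.0380, 0, 0, 0, 1], [-0.0202, -0.0318, 0.0433, 0, 0, 0, 1], [-0.0227, -0.0343, 0.0486, 0, 0, 0, 1], [-0.0252, -0.0366, 0.0540, 0, 0, 0, 1], [-0.0277, -0.0387, 0.0595, 0, 0, 0, 1],
```

>>> play_rows([
  [-0.0023, -0.0035, 0.0048, 0, 0, 0, 1],
  [-0.0044, -0.0074, 0.0095, 0, 0, 0, 1],
  [-0.0065, -0.0113, 0.014, 0, 0, 0, 1],
  [-0.0088, -0.015, 0.0188, 0, 0, 0, 1],
  [-0.011, -0.0186, 0.0236, 0, 0, 0, 1],
  [-0.0133, -0.0218, 0.0285, 0, 0, 0, 1],
  [-0.0156, -0.025, 0.0335, 0, 0, 0, 1],
  [-0.018, -0.028, 0.0385, 0, 0, 0, 1],
  [-0.0204, -0.0307, 0.0438, 0, 0, 0, 1],
  [-0.0229, -0.0332, 0.049, 0, 0, 0, 1],
])

```text
clock: 24.7
position: [0.528, -0.2454, 0.0705]
tool_rot: [-3.14, -0.437, 1.733]
force: [2.7, 6.5, -7.0]
grip_width: 0.0126
finger_force: 39.0
```

```bash
python3 -c "
from h import *
kn(158)
arc(158,172,7)"
```

```text
t 24.70 loc [-0.0884 -0.1819  0.0705] F [ 3.6  6.  -7. ] w 0.0126 ff 39.0 rot [-3.14  -0.437  1.733] q [ 0.35  0.84  0.27  1.6  -0.59  1.11  1.1 ]
radial out -6.0 tang(fold dir) 5.2
[-0.0024, -0.0022, 0.0052, 0, 0, 0, 1], [-0.0049, -0.0042, 0.0105, 0, 0, 0, 1], [-0.0074, -0.0060, 0.0158, 0, 0, 0, 1], [-0.0099, -0.0076, 0.0212, 0, 0, 0, 1], [-0.0124, -0.0090, 0.0266, 0, 0, 0, 1], [-0.0149, -0.0101, 0.0321, 0, 0, 0, 1], [-0.0175, -0.0111, 0.0376, 0, 0, 0, 1],
```

>>> play_rows([
  [-0.0018, -0.0012, 0.004, 0, 0, 0, 1],
  [-0.0037, -0.0025, 0.008, 0, 0, 0, 1],
  [-0.0056, -0.0038, 0.012, 0, 0, 0, 1],
  [-0.0075, -0.005, 0.016, 0, 0, 0, 1],
  [-0.0094, -0.0062, 0.02, 0, 0, 0, 1],
  [-0.011, -0.0072, 0.0235, 0, 0, 0, 1],
])

```text
clock: 25.3
position: [0.5242, -0.2461, 0.0575]
tool_rot: [-3.139, -0.437, 1.733]
force: [0.9, 5.9, -7.0]
grip_width: 0.0128
finger_force: 39.1
```

```bash
python3 - <<'E'
from h import *
kn(167)
a=grab_frame("side")[150:360,230:450,::-1]
cv2.imwrite("pics/s4.png",cv2.resize(a,None,fx=2.8,fy=2.8,interpolation=cv2.INTER_CUBIC))
E
```

```text
t 25.30 loc [-0.0923 -0.182   0.0575] F [ 1.8  5.7 -7. ] w 0.0128 ff 39.1 rot [-3.139 -0.437  1.733] q [ 0.36  0.86  0.26  1.61 -0.59  1.09  1.11]
radial out -3.3 tang(fold dir) 6.5
```

View pics/s4.png

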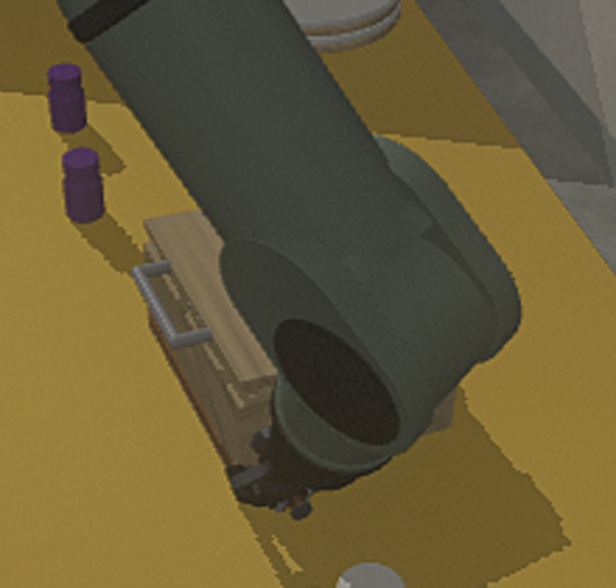

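Lid nearly shut; handle ends at (135,272)/(178,345), about 5 px (~10 mm) above the shut position. Continue gently.

>>> play_rows([
  [-0.0016, -0.0005, 0.0035, 0, 0, 0, 1],
  [-0.0032, -0.001, 0.007, 0, 0, 0, 1],
  [-0.0048, -0.0014, 0.0104, 0, 0, 0, 1],
  [-0.0048, -0.0014, 0.0104, 0, 0, 0, 1],
])

```text
clock: 25.75
position: [0.5232, -0.2463, 0.0516]
tool_rot: [-3.139, -0.437, 1.732]
force: [-0.9, 4.5, -7.2]
grip_width: 0.0128
finger_force: 39.1
```

>>> play_rows([
  [-0.0016, -0.0003, 0.0035, 0, 0, 0, 1],
  [-0.0032, -0.0005, 0.007, 0, 0, 0, 1],
  [-0.0032, -0.0005, 0.007, 0, 0, 0, 1],
])

```text
clock: 26.05
position: [0.5238, -0.2467, 0.0488]
tool_rot: [-3.141, -0.436, 1.733]
force: [-1.9, 3.8, 6.0]
grip_width: 0.0126
finger_force: 40.1
```

>>> play_rows([
  [0, 0, -0.0015, 0, 0, 0, 1],
  [0, 0, -0.0015, 0, 0, 0, 0.6],
  [0, 0, -0.0015, 0, 0, 0, 0.55],
  [0, 0, -0.0015, 0, 0, 0, 0.55],
  [0, 0, -0.04, 0, 0, 0, 0.55],
  [0, 0, -0.12, 0, 0, 0, 0.55],
  [0, 0, -0.2, 0, 0, 0, 0.55],
  [0, 0, -0.28, 0, 0, 0, 0.55],
  [0, 0, -0.36, 0, 0, 0, 0.55],
  [0, 0, -0.36, 0, 0, 0, 0.55],
])

```text
clock: 27.05
position: [0.5374, -0.3253, 0.2164]
tool_rot: [3.137, -0.429, 1.733]
force: [0.2, 0.7, 0.5]
grip_width: 0.0384
finger_force: 0.0
```

```bash
python3 - <<'E'
from h import *
st()
a=grab_frame("side")[170:420,230:430,::-1]
cv2.imwrite("pics/s5.png",cv2.resize(a,None,fx=2.4,fy=2.4,interpolation=cv2.INTER_CUBIC))
E
```

```text
t 27.05 loc [-0.0914 -0.2623  0.2164] F [0.3 0.6 0.5] w 0.0384 ff 0.0 rot [ 3.137 -0.429  1.733] q [ 0.42  0.75  0.34  1.36 -0.51  1.43  1.04]
```

View pics/s5.png

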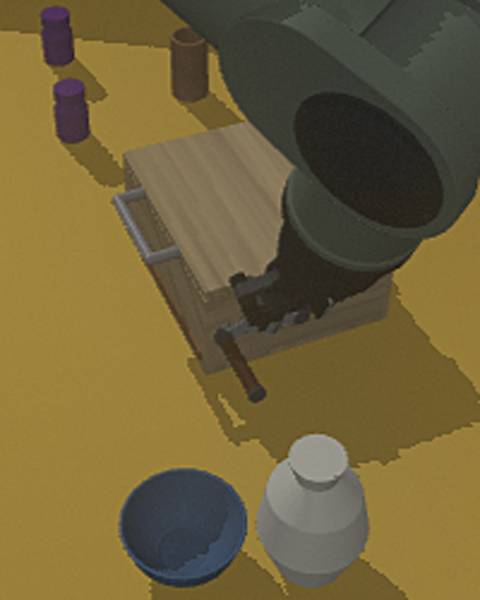

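The lid is shut: the handle ends, at full-frame (278,252)/(292,278), and the peg tip, at (337,334), match the first picture. The bowl, vase, tube and purple jars look untouched, and the robot is clear.

```bash
python3 -c "
from workcell import *
print(job_done())"
```

```text
the job is handed in; nothing more can be done
None
```

The job is handed in at about 27 s: the jar is standing in the chest, the stay was folded by its peg, and the lid was let down and left shut with the other things where they were; I viewed 11 pictures, one over the limit of 10.

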